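# Return a marker cassette to its carrier and click it home

## Robot

A 6-joint arm with a two-finger parallel gripper is mounted at the origin on the work surface. World frame = base frame: x ahead of the robot, y to its left, z up, the work surface at z = 0. Lengths are in mm, angles in rad, forces in N, time in s.
With the tool pointing down it reaches from about 275 to 750 mm from the base axis. Payload 10.2 kg.
Tool frame: the origin (TCP) lies at the very end of the fingers, on their centre line; the grasp point (between the pads) lies 19 mm behind it; z points along the fingers, y is the direction in which the jaws open and shut (so a half turn about z gives the same grasp; the last joint's range is limited). The gripper opens to 85 mm and grips with 20 to 120 N. Pads are 22 mm wide; open, the fingers measure 114 mm over their backs; the gripper's body (76 mm by 85 mm) begins 54 mm behind the grasp point. The pads swing forward as they close: fully open they stand 13 mm farther back than shut.
Start: joints at [1.048, 0.313, 1.498, -0, 1.331, -0.223], TCP at [155.061, 501.585, 231.294] pointing down, gripper open.
Joint ranges: [-2.94, 2.94], [-0.97, 2.17], [0.19, 2.56], [-1.23, 4.37], [0.02, 3.11], [-2.88, 2.88]. Speed limits (rad/s): [2.39, 2.39, 3.01, 3.14, 3.14, 3.14].

## Interface

Orientations are given as a unit quaternion [w, x, y, z].
In Python, from rig import sensors, imaging, ctrl gives the robot as it stands.
- The arm moves only by the shell command python3 -m creep 'ROWS' [FORCE]. ROWS is JSON, a list of rows, each an object with "grip": the finger opening in mm, from 0 to 85.4; "linear": the shift along the tool's x, y, z in mm, a list of three; "rot": the turn, a rotation vector about the tool's x, y, z in rad, a list of three. A call has 1 to 12 rows; each row shifts and turns the commanded pose from where the row before left it, along the tool's axes as they then stand; what a row does not reach is not made up. A row lasts 1/12 s, in which the tool goes at most 41.7 mm and 7.16 degrees, less where a joint would pass 70% of its speed; a pose out of reach is approached as far as the arm can. A call with a gripper value outside its range is refused whole. The fingers move at their own pace and stop on an object; FORCE is the grip in N (left out, the last holds). Time passes only in rows, so rows that do not move let the fingers close. It gives the time, the measured TCP pose, the force and the opening at its end, in the units of the state.
- sensors.sense(): the state, without advancing time (a new reading comes with each control period).
- imaging.capture(name): name is "scene" or "top"; returns (picture, depth): 420x560x3 uint8, red, green, blue; 420x560 float32, mm along the optical axis (not along the pixel's ray), 0 where there is no reading.
- imaging.camera_params(name): a dict with "intrinsics" (3x3 intrinsics, pixels), "R" (3x3) and "t" (3): a world point X has camera coordinates R X + t. Camera axes: x right, y down, z forward; pixel columns grow to the right and rows downward; lengths in mm; the calibration is good to about 2 mm. A picture is of the moment at which its call begins. camera_params takes no time and is no camera call.
- ctrl.finish_job(): hands the job in, once; it reports no verdict.
The state is a dict: "time_s": time; "joints": joint angles; "dq": joint speeds; "tau": joint torques, N m; "eef_pos": TCP position; "ee_rot": TCP orientation; "force": force on the tool from outside, world axes, zero at the start; "wrist_torque": the same for the moment, N m; "grip_width": opening from 0.0 (shut) to 1.0 (fully open).
Only numpy, scipy, OpenCV 4.12 (cv2) and the standard library are available. Lean on these libraries where they do the work, as an engineer would, in place of code of your own. Each camera call takes 0.05 s, during which the arm holds its last target.

## Task

One cassette of markers has been left lying on the table. Put it back, markers up, in the free lane of the plywood marker carrier and push it fully home, until the sprung steel catch clicks up behind it so that it cannot slide out again. Leave the two cassettes already in the carrier in place and do not knock over the drink carton or the pencil cup.

Things in the scene. Friction and masses are not known exactly. Their poses are not given: they have to be found in the camera images.
- cassette_center (a point): Centre (half-way up) of the loose cassette: plain grey open tray 170 mm long (its x), 62 wide (y), 36 high, about 0.2 kg; three black markers lie lengthwise in it, below its rim. Flat-bottomed, both ends alike: either may go in first. It starts flat on the table, markers up (centre 18 mm above the table), its long sides free for a gripper.
- carrier: Plywood marker carrier, fixed to the table, 261 mm wide, 210 high with its handle. Origin on the table under it; x points into the lanes (away from the robot), y left, z up. Three lanes at y = +83, 0, -83 mm. Its upper part, a flat front 60 to 150 mm above the table at x = -110 mm, roofs the lanes from there on; before it an open lip runs from x = -187 mm.
- lane_left (a point): Mouth of the left lane (+y): on its centre line, at runner height (16 mm above the table), in the plane of the flat front (carrier x = -110 mm); axes as the carrier's. Lane 71 mm wide between 12 mm cheeks, 44 mm high under the roof. A cassette slides on the runners, which go on over the lip, with guides 26 mm above the table between the lanes, tapered over the lip's first 32 mm.
- lane_middle (a point): Mouth of the middle lane, as lane_left. In each lane a back stop halts a cassette with its centre at carrier x = -18 mm; its near end then stands at x = -103 mm, 7 mm inside the plane of the flat front.
- lane_right (a point): Mouth of the right lane (-y), as lane_left. In each lane the catch, once up, keeps a cassette from coming back beyond centre x = -25 mm of the carrier (near end level with the flat front).
- catch_left (a joint): Sprung steel catch in the middle of the left lane's lip, 22 mm wide: a ramp, hinged 44 mm before its tooth, rising inwards. The tooth stands 9 mm above the runners, its upright stop face at carrier x = -110 mm. 0 rad = up; about 0.2 = held down by a cassette on the runners; 0.3 at most. Spring about 0.5 N at the tooth; it snaps up once the cassette's near end has passed.
- catch_middle (a joint): The same catch in the middle lane. A cassette lowered on to the lip, or pushed along it, presses the catch down by itself.
- catch_right (a joint): The same catch in the right lane.
- neighbour_a_center (a point): Centre of a second, identical cassette, already home in one of the lanes (centre 34 mm above the table). Which lanes the two take varies.
- neighbour_b_center (a point): Centre of a third, identical cassette, home in another lane; the lane holding neither is the free one. From above the lanes are seen through the clear floor of the top tray.
- carton_center (a point): Centre of a small drink carton standing on the table, 48 x 38 x 105 mm high with a straw to 155 mm, to the left of the carrier's lip.
- pencil_cup_center (a point): A point on the axis of the dark metal pencil cup, 50 mm up; cup 76 mm across and 100 mm high, pencils to about 170 mm, to the right of the carrier's lip.
Not all that is in view belongs to the job. What is shaped like the part that bears cassette_center but purple is not meant.

How it is judged:
By the outcome, as a careful person would: the job done as asked, in the order asked, and still so for the second after the job is handed in, with the robot touching nothing.
It also fails if it takes over 51 s, if anything falls off the work surface, if the arm or the gripper's body presses on something with over 40 N, if the wrist force passes 120 N, or if a joint passes its speed limit or range.

## Working session

There is one attempt and no reset: what is moved stays moved. The work goes in short steps, Python scripts to look and compute and a shell command to move; the robot and the scene stay as the last step left them, time stands still between calls to the robot, and variables do not carry over. Pictures are saved under pics/ and viewed, and the job is handed in when it is done.

```bash
ls; mkdir -p pics
python3 - <<'E'
from rig import sensors, imaging
import cv2,numpy as np
print(sensors.sense())
for n in("scene","top"):
    p,d=imaging.capture(n); np.savez(f"cap_{n}.npz",p=p,d=d)
    cv2.imwrite(f"pics/{n}0.png",cv2.cvtColor(p,cv2.COLOR_RGB2BGR))
    c=imaging.camera_params(n); print(n,c)
E
```

```text
pics
{'time_s': 0.0, 'joints': array([ 1.04760290e+00,  3.13462535e-01,  1.49848695e+00, -2.87623582e-05,
        1.33099078e+00, -2.23402078e-01]), 'dq': array([ 0.00057829,  0.00024244, -0.00114334,  0.00074457,  0.00037086,
       -0.0018095 ]), 'tau': array([-5.58795891e-04, -4.12274802e+01, -2.59731728e+01, -3.08347435e-04,
        4.38948919e-03, -7.44614226e-06]), 'eef_pos': array([154.92232348, 501.33386244, 230.70989453]), 'ee_rot': array([-2.32723120e-04,  1.49331558e-01,  9.88786949e-01, -6.32493362e-04]), 'force': array([ 0.38338853,  1.09731487, -0.36429559]), 'wrist_torque': array([-0.01122947, -0.00834258, -0.05395732]), 'grip_width': 0.9966761898190664}
scene {'intrinsics': array([[452.85107788,   0.        , 281.73260183],
       [  0.        , 452.85107788, 207.3711465 ],
       [  0.        ,   0.        ,   1.        ]]), 'R': array([[ 0.7626526 ,  0.64672364, -0.01046627],
       [ 0.55142542, -0.65855894, -0.5120841 ],
       [-0.33806955,  0.38477091, -0.85887154]]), 't': array([-390.95079343, -245.7160465 , 1457.44509919])}
top {'intrinsics': array([[404.57095098,   0.        , 280.9641656 ],
       [  0.        , 404.57095098, 209.51757069],
       [  0.        ,   0.        ,   1.        ]]), 'R': array([[ 0.02072641, -0.99960849,  0.01879593],
       [-0.98454412, -0.02367698, -0.17352888],
       [ 0.17390597, -0.01490879, -0.9846494 ]]), 't': array([ -3.86115252, 513.46535099, 865.50543051])}
```

View pics/scene0.png

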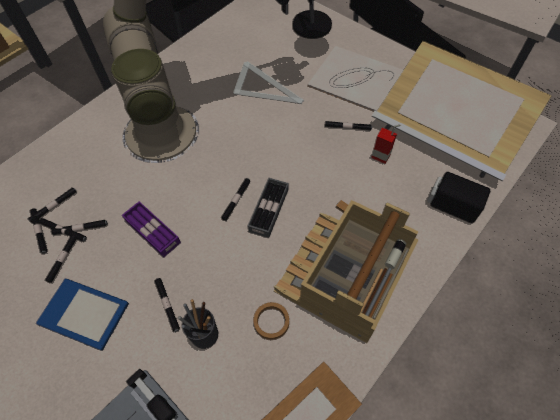

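View pics/top0.png

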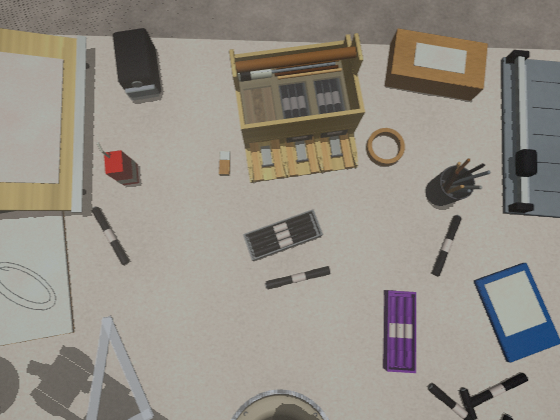

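The grey open tray with markers at top pixel (283,236) fits the loose cassette. The purple one at (400,330) is the excluded lookalike. The left lane, at (258,103), shows bare wood, while the middle (293,99) and right (328,95) lanes hold cassettes. I'll confirm this in a crop and measure.

```bash
cat > h.py <<'E'
import numpy as np,cv2
from rig import sensors, imaging
def pts(n,d):
    c=imaging.camera_params(n);K=c['intrinsics'];R=np.array(c['R']);t=np.array(c['t'])
    v,u=np.indices(d.shape)
    P=np.stack([(u-K[0,2])/K[0,0]*d,(v-K[1,2])/K[1,1]*d,d],-1)
    W=(P-t)@R
    W[d<=0]=np.nan
    return W
def proj(n,X):
    c=imaging.camera_params(n);q=np.array(X)@np.array(c['R']).T+c['t'];q=q@c['intrinsics'].T
    return q[...,:2]/q[...,2:]
def ray(n,uv,z):
    c=imaging.camera_params(n);R=np.array(c['R']);t=np.array(c['t'])
    o=-R.T@t; r=R.T@np.linalg.inv(c['intrinsics'])@np.array([uv[0],uv[1],1.])
    return o+r*(z-o[2])/r[2]
E
python3 - <<'E'
from h import *
z=np.load('cap_top.npz');p,d=z['p'],z['d']
c=cv2.cvtColor(p[30:270,215:375],cv2.COLOR_RGB2BGR)
cv2.imwrite('pics/crop1.png',cv2.resize(c,None,fx=2.5,fy=2.5,interpolation=cv2.INTER_CUBIC)[:600])
W=pts('top',d)
# table level
print('table z',np.nanmedian(W[200:230,150:230,2]),np.nanmedian(W[300:360,180:260,2]))
# cassette: points with z 8..45 in box
b=np.zeros(d.shape,bool);b[200:265,235:330]=1
m=b&(W[...,2]>8)&(W[...,2]<60)
q=W[m];print(m.sum(),np.percentile(q[:,2],[5,50,95]))
# rim
r=W[b&(W[...,2]>30)&(W[...,2]<42)]
print(cv2.minAreaRect(r[:,:2].astype(np.float32)),cv2.minAreaRect(q[:,:2].astype(np.float32)))
z2=np.load('cap_scene.npz');W2=pts('scene',z2['d'])
ctr=np.median(q,0);print(ctr)
m2=(np.hypot(W2[...,0]-ctr[0],W2[...,1]-ctr[1])<105)&(W2[...,2]>10)&(W2[...,2]<60)
q2=W2[m2];print(len(q2),cv2.minAreaRect(q2[:,:2].astype(np.float32)))
for u,v in [(258,103),(293,99),(328,95),(285,125),(355,105),(245,115),(250,170),(353,160),(115,160),(445,190)]:
    print((u,v),W[v,u].round(0))
E
```

```text
table z 0.31971159965364165 0.33521883789609025
2120 [10.84470289 28.85746581 37.06217819]
((459.3311767578125, 3.5664749145507812), (62.445194244384766, 170.0614013671875), 21.166645050048828) ((459.20941162109375, 3.8106918334960938), (62.499969482421875, 170.60433959960938), 21.16956329345703)
[458.91880478   4.04626352  28.85746581]
1365 ((426.1793212890625, -11.499343872070312), (137.5182342529297, 175.04898071289062), 21.724863052368164)
(258, 103) [756.  66.  69.]
(293, 99) [769. -14.  68.]
(328, 95) [779. -95.  71.]
(285, 125) [677.   4. 139.]
(355, 105) [ 732. -146.  124.]
(245, 115) [724.  94.  73.]
(250, 170) [609.  82.  27.]
(353, 160) [ 640. -161.   22.]
(115, 160) [601. 364. 105.]
(445, 190) [ 563. -359.   63.]
```

View pics/crop1.png

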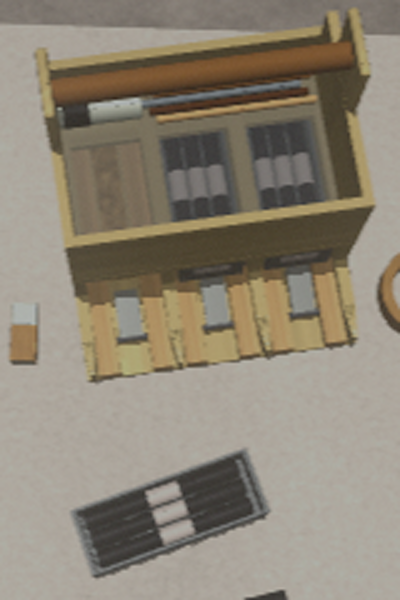

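The crop confirms that the grey tray with black markers is the loose cassette and that the left lane is free. Next I'll fit the carrier pose.

Run:
```python
from h import *
z=np.load('cap_top.npz');p,d=z['p'],z['d'];W=pts('top',d)
print('cam',-np.array(imaging.camera_params('top')['R']).T@imaging.camera_params('top')['t'])
b=np.zeros(d.shape,bool);b[25:190,225:370]=1
# front face
m=b&(W[...,2]>68)&(W[...,2]<140)&(W[...,0]<720)
q=W[m]
A=lambda q:np.c_[q[:,1],np.ones(len(q))]
k=np.ones(len(q),bool)
for i in range(10):
    s,_,_,_=np.linalg.lstsq(A(q[k]),q[k,0],rcond=None); r=q[:,0]-A(q)@s; k=abs(r)<max(3,2*r[k].std())
print('front face',s,np.arctan(-s[0]),k.sum(),r[k].std(),len(q))
yaw=np.arctan(-s[0])
# rotate all points in carrier orientation
def rot(W): 
    c,sn=np.cos(yaw),np.sin(yaw); return np.stack([c*W[...,0]+sn*W[...,1],-sn*W[...,0]+c*W[...,1],W[...,2]],-1)
for n in ('top','scene'):
    z=np.load(f'cap_{n}.npz');V=rot(pts(n,z['d']));
    f=np.array(q[k]); 
    xf=np.median(rot(f)[:,0])
    bb=(V[...,0]>xf-110)&(V[...,0]<xf+250)&(abs(V[...,1]+0)<300)
    lip=V[bb&(V[...,2]>12)&(V[...,2]<32)&(V[...,0]<xf-5)&(V[...,1]>-270)&(V[...,1]<80)]
    print(n,'xf',xf,'lip x',np.percentile(lip[:,0],[0,1,5]),'y',np.percentile(lip[:,1],[0,1,99,100]),len(lip))
    g=V[bb&(V[...,2]>21)&(V[...,2]<32)&(V[...,0]<xf-5)&(V[...,0]>xf-75)]
    h,e=np.histogram(g[:,1],np.arange(-280,120,4)); print([(int(a),int(c)) for a,c in zip(e,h) if c])
    up=V[bb&(V[...,2]>140)&(V[...,2]<158)]
    print('rim150 x',np.percentile(up[:,0],[0.5,2,98]),'y',np.percentile(up[:,1],[0,1,99,100]),len(up))
```

```text
cam [355.09276198  21.20130856 941.39304241]
front face [-1.73305263e-01  6.78018593e+02] 0.17160081701550445 1403 0.5420494131857989 1546
top xf 668.0547806875798 lip x [589.81736354 590.90850818 594.94903879] y [-269.92996945 -268.37543812   45.64721937   52.09087733] 2739
[(-280, 18), (-276, 45), (-272, 52), (-268, 25), (-244, 5), (-240, 15), (-236, 12), (-232, 17), (-228, 14), (-224, 15), (-220, 3), (-212, 1), (-208, 1), (-196, 32), (-192, 48), (-188, 46), (-184, 13), (-160, 10), (-156, 14), (-152, 16), (-148, 14), (-144, 14), (-140, 16), (-116, 3), (-112, 45), (-108, 47), (-104, 42), (-80, 1), (-76, 16), (-72, 16), (-68, 13), (-64, 14), (-60, 16), (-56, 9), (-32, 13), (-28, 48), (-24, 46), (-20, 27)]
rim150 x [666.77615295 667.19479472 838.51878794] y [-278.77873421 -277.87983693  270.21080207  273.22414968] 1261
scene xf 668.0547806875798 lip x [590.7606025  592.58384306 595.62933692] y [-269.98047846 -268.17904055   36.91912691   48.04019898] 1198
[(-280, 35), (-276, 36), (-272, 28), (-268, 4), (-244, 3), (-200, 4), (-196, 23), (-192, 29), (-188, 16), (-184, 1), (-156, 1), (-152, 1), (-144, 1), (-116, 12), (-112, 21), (-108, 26), (-104, 13), (-72, 2), (-64, 1), (-32, 17), (-28, 18), (-24, 19), (-20, 6)]
rim150 x [668.3683425  668.89019661 844.17757031] y [-280.46559283 -280.10218473  172.48922405  272.29159926] 1034
```

```bash
cat >> h.py <<'E'
from scipy.spatial.transform import Rotation as Ro
YAW=0.1716; XF=668.05; VL=-66.0
def lane(x,v=0):  # carrier x, lateral offset from left-lane line -> world xy
    u=XF+110+x; w=VL+v; c,s=np.cos(YAW),np.sin(YAW); return np.array([c*u-s*w,s*u+c*w])
def Rt(psi_y,tilt=0):
    R0=np.column_stack([[-np.sin(psi_y),np.cos(psi_y),0],[np.cos(psi_y),np.sin(psi_y),0],[0,0,-1]])
    return Ro.from_matrix(R0)*Ro.from_rotvec([0,-tilt,0])
def cur():
    s=sensors.sense();q=s['ee_rot'];return np.array(s['eef_pos']),Ro.from_quat([q[1],q[2],q[3],q[0]]),s
def delta(P,R):
    p,r,s=cur()
    print('t',round(s['time_s'],2),'pos',p.round(1),'F',s['force'].round(1),'grip',round(s['grip_width'],3))
    print('rotvec(tool)',(r.inv()*R).as_rotvec().round(4),'shift before rot',r.inv().apply(np.array(P)-p).round(1),'shift after rot',R.inv().apply(np.array(P)-p).round(1))
E
python3 - <<'E'
from h import *
z=np.load('cap_top.npz');W=pts('top',z['d'])
for uv in [(268,284),(298,277),(328,270)]: print(ray('top',uv,6).round(0))
print(np.nanmax(W[265:292,262:332,2]))
print(lane(-110),lane(-260))
delta([441.2,50.2,120],Rt(np.deg2rad(21.17)))
E
```

```text
[348.  33.   6.]
[365. -35.   6.]
[ 382. -104.    6.]
25.752385857368377
[669.50832366  49.04494932] [521.7114016  23.4310892]
t 0.1 pos [154.9 501.4 230.8] F [ 0.3  0.2 -0.1] grip 0.999
rotvec(tool) [-1.200e-03  2.000e-04  9.015e-01] shift before rot [-406.8 -346.4  111.1] shift after rot [-524.1  104.   110.8]
```

```bash
python3 -m creep '[{"grip":85,"linear":[0,0,0],"rot":[0,0,0.1]},{"grip":85,"linear":[0,0,0],"rot":[0,0,0.1]},{"grip":85,"linear":[0,0,0],"rot":[0,0,0.1]},{"grip":85,"linear":[0,0,0],"rot":[0,0,0.1]},{"grip":85,"linear":[0,0,0],"rot":[0,0,0.1]},{"grip":85,"linear":[0,0,0],"rot":[0,0,0.1]},{"grip":85,"linear":[0,0,0],"rot":[0,0,0.1]},{"grip":85,"linear":[0,0,0],"rot":[0,0,0.1]},{"grip":85,"linear":[0,0,0],"rot":[0,0,0.1]}]' 60
python3 -m creep '[{"grip":85,"linear":[-30,6,0],"rot":[0,0,0]},{"grip":85,"linear":[-30,6,0],"rot":[0,0,0]},{"grip":85,"linear":[-30,6,0],"rot":[0,0,0]},{"grip":85,"linear":[-30,6,0],"rot":[0,0,0]},{"grip":85,"linear":[-30,6,5],"rot":[0,0,0]},{"grip":85,"linear":[-30,6,5],"rot":[0,0,0]},{"grip":85,"linear":[-30,6,5],"rot":[0,0,0]},{"grip":85,"linear":[-30,6,5],"rot":[0,0,0]},{"grip":85,"linear":[-30,6,5],"rot":[0,0,0]},{"grip":85,"linear":[-30,6,5],"rot":[0,0,0]},{"grip":85,"linear":[-30,6,5],"rot":[0,0,0]},{"grip":85,"linear":[-30,6,5],"rot":[0,0,0]}]'
python3 -c "
from h import *
delta([441.2,50.2,120],Rt(np.deg2rad(21.17)))"
```

```text
time_s: 0.85
eef_pos: [155.0, 501.4, 230.9]
ee_rot: [0.0, 0.567, 0.824, -0.0]
force: [0.2, 0.2, -0.3]
grip_width: 0.993
time_s: 1.85
eef_pos: [353.1, 190.8, 191.0]
ee_rot: [-0.0, 0.565, 0.825, -0.0]
force: [0.4, -0.4, -0.4]
grip_width: 0.991
t 1.85 pos [353.1 190.8 191. ] F [ 0.4 -0.4 -0.4] grip 0.991
rotvec(tool) [-0.0002 -0.0001  0.0014] shift before rot [-163.    31.2   71. ] shift after rot [-162.9   31.4   71. ]
```

```bash
python3 -m creep '[{"grip":85,"linear":[-25,5,10],"rot":[0,0,0]},{"grip":85,"linear":[-25,5,10],"rot":[0,0,0]},{"grip":85,"linear":[-25,5,10],"rot":[0,0,0]},{"grip":85,"linear":[-25,5,10],"rot":[0,0,0]},{"grip":85,"linear":[-25,5,10],"rot":[0,0,0]},{"grip":85,"linear":[-25,4,10],"rot":[0,0,0]},{"grip":85,"linear":[-13,2,11],"rot":[0,0,0]},{"grip":85,"linear":[0,0,0],"rot":[0,0,0]}]'
python3 -c "
from h import *
delta([441.2,50.2,12],Rt(np.deg2rad(21.17)))
p,d=imaging.capture('top');cv2.imwrite('pics/t1.png',cv2.cvtColor(p,cv2.COLOR_RGB2BGR))"
```

```text
time_s: 2.52
eef_pos: [440.7, 49.8, 118.5]
ee_rot: [-0.001, 0.566, 0.825, -0.001]
force: [-0.0, 0.6, 0.1]
grip_width: 0.996
t 2.52 pos [440.7  49.8 118.5] F [-0.   0.6  0.1] grip 0.996
rotvec(tool) [-0.0027 -0.0012 -0.0012] shift before rot [1.000e-01 9.000e-01 1.065e+02] shift after rot [  0.2   0.6 106.5]
```

View pics/t1.png

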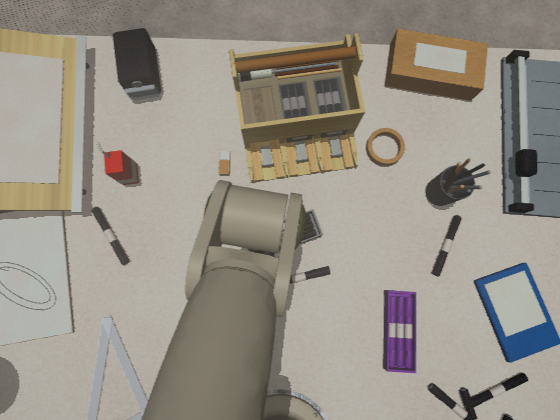

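The arm covers the near end of the cassette, with its far end still visible at (313,228) and undisturbed. I'll descend in steps.

```bash
python3 -m creep '[{"grip":85,"linear":[0,0.5,15],"rot":[0,0,0]},{"grip":85,"linear":[0,0,15],"rot":[0,0,0]},{"grip":85,"linear":[0,0,15],"rot":[0,0,0]},{"grip":85,"linear":[0,0,15],"rot":[0,0,0]},{"grip":85,"linear":[0,0,10],"rot":[0,0,0]},{"grip":85,"linear":[0,0,10],"rot":[0,0,0]},{"grip":85,"linear":[0,0,8],"rot":[0,0,0]},{"grip":85,"linear":[0,0,8],"rot":[0,0,0]},{"grip":85,"linear":[0,0,6],"rot":[0,0,0]},{"grip":85,"linear":[0,0,4],"rot":[0,0,0]},{"grip":85,"linear":[0,0,0],"rot":[0,0,0]},{"grip":85,"linear":[0,0,0],"rot":[0,0,0]}]'
python3 -c "
from h import *
delta([441.2,50.2,12],Rt(np.deg2rad(21.17)))"
```

```text
time_s: 3.57
eef_pos: [441.2, 51.7, 14.4]
ee_rot: [0.0, 0.565, 0.825, 0.0]
force: [-1.7, 0.0, 0.3]
grip_width: 0.993
t 3.57 pos [441.2  51.7  14.4] F [-1.7  0.   0.3] grip 0.993
rotvec(tool) [0.     0.     0.0016] shift before rot [-1.4 -0.6  2.4] shift after rot [-1.4 -0.6  2.4]
```

```bash
python3 -m creep '[{"grip":85,"linear":[0,0,2.4],"rot":[0,0,0]},{"grip":58,"linear":[0,0,0],"rot":[0,0,0]},{"grip":58,"linear":[0,0,0],"rot":[0,0,0]},{"grip":58,"linear":[0,0,0],"rot":[0,0,0]},{"grip":58,"linear":[0,0,0],"rot":[0,0,0]},{"grip":58,"linear":[0,0,0],"rot":[0,0,0]},{"grip":58,"linear":[0,0,0],"rot":[0,0,0]},{"grip":58,"linear":[0,0,0],"rot":[0,0,0]}]' 60
python3 -m creep '[{"grip":58,"linear":[0,0,-5],"rot":[0,0,0]},{"grip":58,"linear":[0,0,-10],"rot":[0,0,0]},{"grip":58,"linear":[0,0,-15],"rot":[0,0,0]},{"grip":58,"linear":[0,0,-20],"rot":[0,0,0]},{"grip":58,"linear":[0,0,-20],"rot":[0,0,0]},{"grip":58,"linear":[0,0,0],"rot":[0,0,0]}]'
python3 -c "
from h import *
x,y=lane(-262);delta([x,y,82],Rt(YAW+np.pi/2))
p,d=imaging.capture('scene');np.savez('s2.npz',p=p,d=d);cv2.imwrite('pics/s2.png',cv2.resize(cv2.cvtColor(p,cv2.COLOR_RGB2BGR)[100:300,180:440],None,fx=3,fy=3))"
```

```text
time_s: 4.23
eef_pos: [441.3, 51.7, 12.4]
ee_rot: [0.0, 0.565, 0.825, 0.0]
force: [-1.5, -0.5, 5.4]
grip_width: 0.713
time_s: 4.73
eef_pos: [442.7, 51.6, 85.0]
ee_rot: [0.002, 0.565, 0.825, 0.001]
force: [0.9, 0.1, -0.9]
grip_width: 0.706
t 4.73 pos [442.7  51.6  85. ] F [ 0.9  0.1 -0.9] grip 0.706
rotvec(tool) [ 0.0022  0.0056 -1.3713] shift before rot [-54.5  61.5   3.4] shift after rot [-71.1 -41.2   3. ]
```

View pics/s2.png

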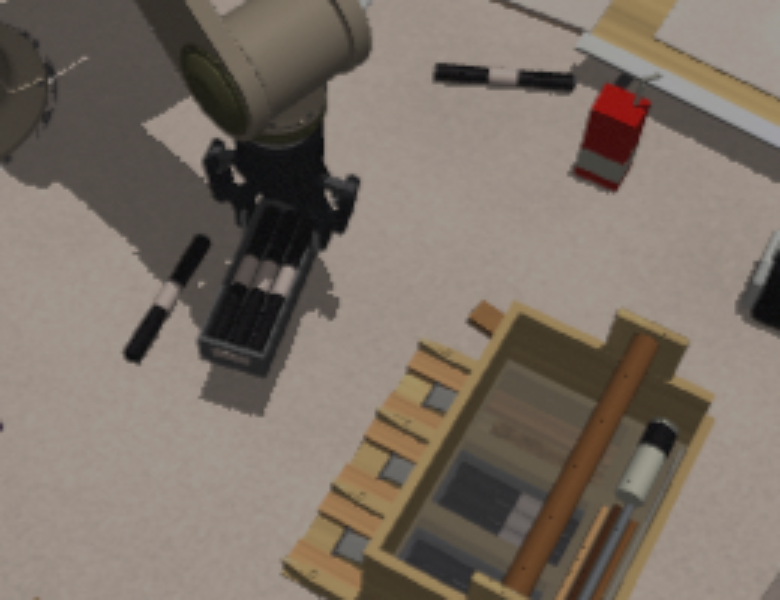

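Lifted level with the markers inside. Now turn it to the lane direction.

```bash
python3 -m creep '[{"grip":58,"linear":[0,0,0],"rot":[0,0,-0.06]},{"grip":58,"linear":[0,0,0],"rot":[0,0,-0.12]},{"grip":58,"linear":[0,0,0],"rot":[0,0,-0.12]},{"grip":58,"linear":[0,0,0],"rot":[0,0,-0.12]},{"grip":58,"linear":[0,0,0],"rot":[0,0,-0.12]},{"grip":58,"linear":[0,0,0],"rot":[0,0,-0.12]},{"grip":58,"linear":[0,0,0],"rot":[0,0,-0.12]},{"grip":58,"linear":[0,0,0],"rot":[0,0,-0.12]},{"grip":58,"linear":[0,0,0],"rot":[0,0,-0.12]},{"grip":58,"linear":[0,0,0],"rot":[0,0,-0.12]},{"grip":58,"linear":[0,0,0],"rot":[0,0,-0.12]},{"grip":58,"linear":[0,0,0],"rot":[0,0,-0.1113]}]'
python3 -m creep '[{"grip":58,"linear":[-10,-6,0],"rot":[0,0,0]},{"grip":58,"linear":[-15,-10,0],"rot":[0,0,0]},{"grip":58,"linear":[-15,-10,0],"rot":[0,0,0]},{"grip":58,"linear":[-15,-10,0],"rot":[0,0,0]},{"grip":58,"linear":[-16,-5,0],"rot":[0,0,0]},{"grip":58,"linear":[0,0,0],"rot":[0,0,0]}]'
python3 - <<'E'
from h import *
x,y=lane(-262);delta([x,y,82],Rt(YAW+np.pi/2))
for n in('scene','top'):
    p,d=imaging.capture(n);np.savez(f's3_{n}.npz',p=p,d=d);cv2.imwrite(f'pics/s3_{n}.png',cv2.resize(cv2.cvtColor(p,cv2.COLOR_RGB2BGR)[90:290,200:460] if n=='scene' else cv2.cvtColor(p,cv2.COLOR_RGB2BGR)[50:250,180:420],None,fx=3,fy=3))
E
```

```text
time_s: 5.78
eef_pos: [440.3, 51.8, 80.6]
ee_rot: [-0.001, -0.089, 0.996, 0.0]
force: [-0.0, -0.1, -3.2]
grip_width: 0.711
time_s: 6.28
eef_pos: [519.7, 22.6, 80.6]
ee_rot: [-0.0, -0.085, 0.996, -0.0]
force: [1.2, 0.8, -2.4]
grip_width: 0.712
t 6.28 pos [519.7  22.6  80.6] F [ 1.2  0.8 -2.4] grip 0.712
rotvec(tool) [-0.     -0.0001 -0.001 ] shift before rot [-0.1  0.4 -1.4] shift after rot [-0.1  0.4 -1.4]
```

View pics/s3_top.png

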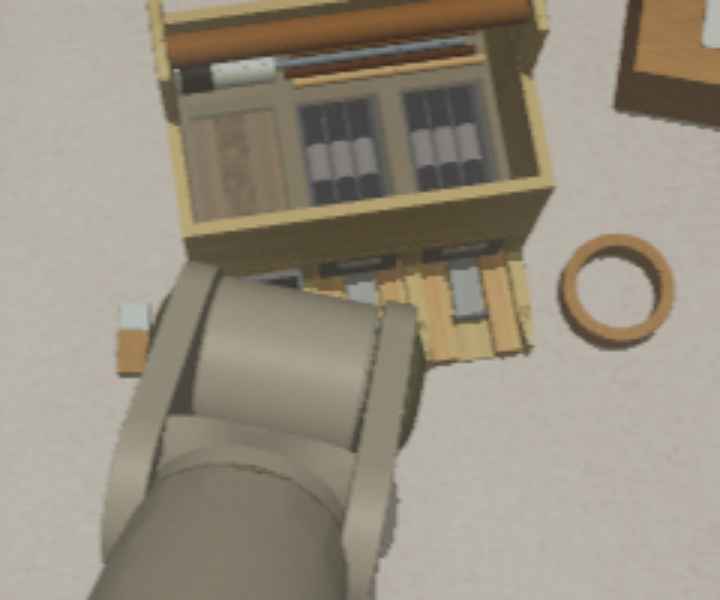

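View pics/s3_scene.png

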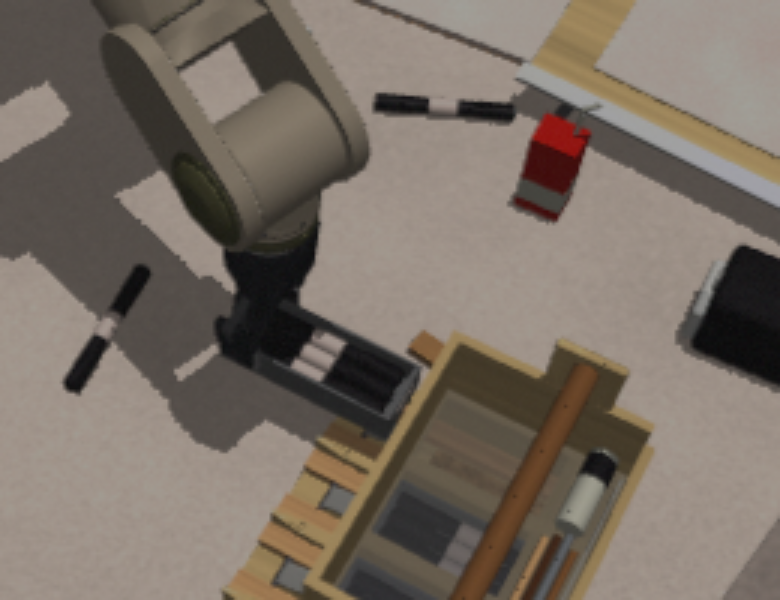

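Both views show the cassette held level and aligned in front of the left lane. I'll check its real pose in carrier axes using the scene depth.

Run:
```python
from h import *
z=np.load('s3_scene.npz');W=pts('scene',z['d']);c,s=np.cos(YAW),np.sin(YAW)
X=c*W[...,0]+s*W[...,1]-XF-110; V=-s*W[...,0]+c*W[...,1]-VL
m=(X>-300)&(X<-115)&(abs(V)<50)&(W[...,2]>60)&(W[...,2]<112)
Z=W[...,2]
for a in range(-240,-115,20):
    k=m&(X>=a)&(X<a+20)&(Z>95); 
    if k.sum(): print(a,k.sum(),'v',np.percentile(V[k],[2,98]).round(1),'z',np.percentile(Z[k],[50,95]).round(1))
k=m&(Z>95)&(X>-200); print('far x',np.percentile(X[m&(Z>85)],[98,99.5,100]))
for sgn in (-1,1):
    k=m&(Z>100)&(X>-225)&(sgn*V>24)
    if k.sum()>10:
        f=np.polyfit(X[k],V[k],1); fz=np.polyfit(X[k],Z[k],1); print(sgn,k.sum(),'v slope',f,'v mid',np.polyval(f,-180),'z slope',fz,np.polyval(fz,-180))
```

```text
-240 73 v [-33.2  29.2] z [ 97.7 102.8]
-220 67 v [-33.   29.7] z [ 97.1 104.3]
-200 61 v [-34.6  29.4] z [ 97.1 103.3]
-180 67 v [-33.4  28.7] z [ 97.6 102.7]
-160 65 v [-33.8  29.1] z [ 97.1 103.1]
-140 73 v [-33.7  29. ] z [ 99.9 103.5]
far x [-125.67424222 -125.02876585 -124.64326745]
-1 38 v slope [ 3.75716728e-03 -3.10910225e+01] v mid -31.76731259892569 z slope [5.26426074e-03 1.03317435e+02] 102.36986761679523
1 33 v slope [-4.28951617e-03  2.60067907e+01] v mid 26.778903569457565 z slope [-1.76716627e-02  9.94172387e+01] 102.59813796612218
```

```bash
python3 -m creep '[{"grip":58,"linear":[0,1.2,6],"rot":[0,0,0]},{"grip":58,"linear":[0,0,8],"rot":[0,0,0]},{"grip":58,"linear":[0,0,8],"rot":[0,0,0]},{"grip":58,"linear":[0,0,8],"rot":[0,0,0]},{"grip":58,"linear":[0,0,8],"rot":[0,0,0]},{"grip":58,"linear":[0,0,5],"rot":[0,0,0]},{"grip":58,"linear":[0,0,4],"rot":[0,0,0]},{"grip":58,"linear":[0,0,0],"rot":[0,0,0]},{"grip":58,"linear":[0,0,0],"rot":[0,0,0]}]'
python3 - <<'E'
from h import *
x,y=lane(-262,1);delta([x,y,30],Rt(YAW+np.pi/2))
for n in('scene',):
    p,d=imaging.capture(n);np.savez(f's4_{n}.npz',p=p,d=d);cv2.imwrite(f'pics/s4_{n}.png',cv2.resize(cv2.cvtColor(p,cv2.COLOR_RGB2BGR)[130:280,230:430],None,fx=4,fy=4))
E
```

```text
time_s: 7.13
eef_pos: [517.9, 24.6, 34.9]
ee_rot: [-0.0, -0.086, 0.996, -0.0]
force: [-0.1, -0.3, -1.9]
grip_width: 0.714
t 7.13 pos [517.9  24.6  34.9] F [-0.1 -0.3 -1.9] grip 0.714
rotvec(tool) [-0.     -0.0001 -0.0001] shift before rot [-1.5 -0.8  4.9] shift after rot [-1.5 -0.8  4.9]
```

View pics/s4_scene.png

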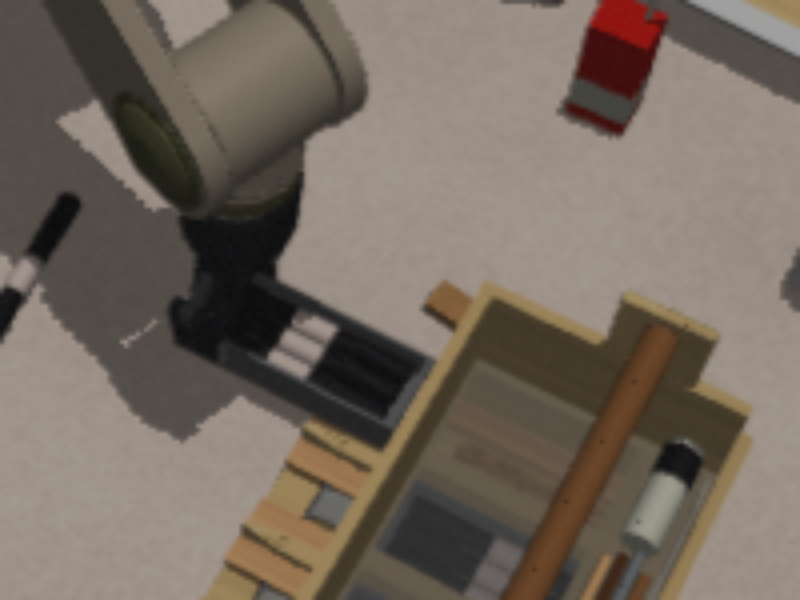

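The cassette sits over the left lip, with no contact force yet. I'll lower it the last few mm and slide it in.

```bash
python3 -m creep '[{"grip":58,"linear":[0,-0.5,2],"rot":[0,0,0]},{"grip":58,"linear":[0,0,2],"rot":[0,0,0]},{"grip":58,"linear":[0,0,0],"rot":[0,0,0]},{"grip":58,"linear":[-5,0,0],"rot":[0,0,0]},{"grip":58,"linear":[-8,0,0],"rot":[0,0,0]},{"grip":58,"linear":[-8,0,0],"rot":[0,0,0]},{"grip":58,"linear":[-8,0,0],"rot":[0,0,0]},{"grip":58,"linear":[0,0,0],"rot":[0,0,0]}]'
python3 - <<'E'
from h import *
x,y=lane(-163,0);delta([x,y,30],Rt(YAW+np.pi/2))
E
```

```text
time_s: 7.85
eef_pos: [548.4, 29.2, 31.1]
ee_rot: [0.001, -0.086, 0.996, -0.0]
force: [0.6, -0.3, -1.7]
grip_width: 0.713
t 7.85 pos [548.4  29.2  31.1] F [ 0.6 -0.3 -1.7] grip 0.713
rotvec(tool) [-0.0006  0.002   0.0001] shift before rot [-69.7  -1.1   1.2] shift after rot [-69.7  -1.1   1.1]
```

```bash
python3 -m creep '[{"grip":58,"linear":[-8,0,0],"rot":[0,0,0]},{"grip":58,"linear":[-8,0,0],"rot":[0,0,0]},{"grip":58,"linear":[-8,0,0],"rot":[0,0,0]},{"grip":58,"linear":[-8,0,0],"rot":[0,0,0]},{"grip":58,"linear":[0,0,0],"rot":[0,0,0]}]'
python3 -m creep '[{"grip":58,"linear":[-8,0,0],"rot":[0,0,0]},{"grip":58,"linear":[-8,0,0],"rot":[0,0,0]},{"grip":58,"linear":[-8,0,0],"rot":[0,0,0]},{"grip":58,"linear":[-8,0,0],"rot":[0,0,0]},{"grip":58,"linear":[-4,0,0],"rot":[0,0,0]},{"grip":58,"linear":[0,0,0],"rot":[0,0,0]},{"grip":58,"linear":[0,0,0],"rot":[0,0,0]}]'
python3 - <<'E'
from h import *
x,y=lane(-163,0);delta([x,y,30],Rt(YAW+np.pi/2))
for n in('scene',):
    p,d=imaging.capture(n);np.savez(f's5_{n}.npz',p=p,d=d);cv2.imwrite(f'pics/s5_{n}.png',cv2.resize(cv2.cvtColor(p,cv2.COLOR_RGB2BGR)[130:280,230:430],None,fx=4,fy=4))
E
```

```text
time_s: 8.27
eef_pos: [579.3, 34.6, 31.0]
ee_rot: [0.001, -0.086, 0.996, -0.0]
force: [-0.0, 0.0, -1.2]
grip_width: 0.71
time_s: 8.85
eef_pos: [613.2, 40.6, 30.8]
ee_rot: [-0.0, -0.086, 0.996, -0.0]
force: [-0.2, 0.0, -1.5]
grip_width: 0.713
t 8.85 pos [613.2  40.6  30.8] F [-0.2  0.  -1.5] grip 0.713
rotvec(tool) [ 0.     -0.0002  0.    ] shift before rot [-3.9 -1.3  0.8] shift after rot [-3.9 -1.3  0.8]
```

View pics/s5_scene.png

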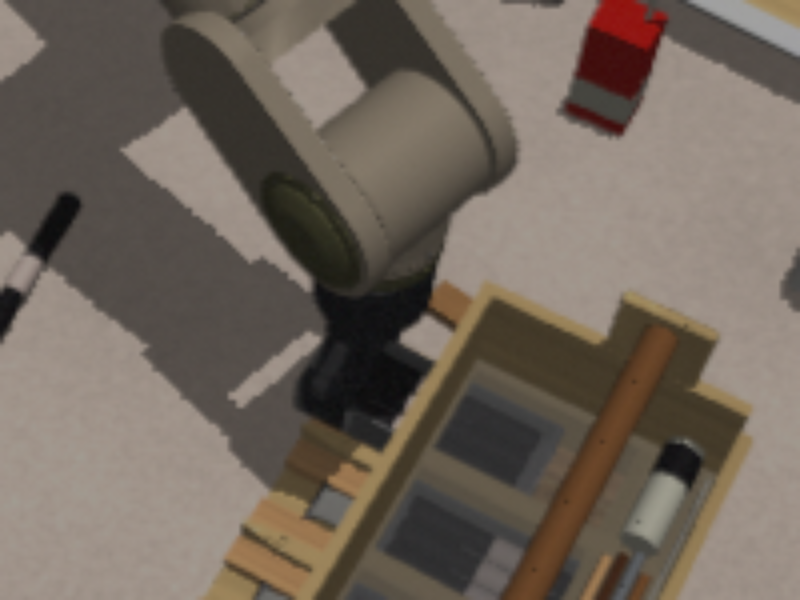

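The cassette's front is visible through the tray floor in the left lane, and it slid in without force. Now set it down, release, rise and back off.

```bash
python3 -m creep '[{"grip":58,"linear":[0,0,1.5],"rot":[0,0,0]},{"grip":70,"linear":[0,0,0],"rot":[0,0,0]},{"grip":80,"linear":[0,0,0],"rot":[0,0,0]},{"grip":80,"linear":[0,0,0],"rot":[0,0,0]},{"grip":80,"linear":[0,0,0],"rot":[0,0,0]},{"grip":80,"linear":[0,0,0],"rot":[0,0,0]},{"grip":80,"linear":[0,0,0],"rot":[0,0,0]},{"grip":80,"linear":[0,0,-8],"rot":[0,0,0]},{"grip":80,"linear":[0,0,-20],"rot":[0,0,0]},{"grip":80,"linear":[0,0,-25],"rot":[0,0,0]},{"grip":80,"linear":[0,0,-25],"rot":[0,0,0]},{"grip":80,"linear":[0,0,0],"rot":[0,0,0]}]'
python3 -m creep '[{"grip":80,"linear":[20,0,0],"rot":[0,0,0]},{"grip":0,"linear":[25,0,0],"rot":[0,0,0]},{"grip":0,"linear":[25,0,0],"rot":[0,0,0]},{"grip":0,"linear":[25,0,0],"rot":[0,0,0]},{"grip":0,"linear":[25,0,0],"rot":[0,0,0]},{"grip":0,"linear":[0,0,0],"rot":[0,-0.11,0]},{"grip":0,"linear":[0,0,0],"rot":[0,-0.11,0]},{"grip":0,"linear":[0,0,0],"rot":[0,-0.11,0]},{"grip":0,"linear":[0,0,0],"rot":[0,-0.11,0]},{"grip":0,"linear":[0,0,0],"rot":[0,-0.11,0]},{"grip":0,"linear":[0,0,0],"rot":[0,-0.11,0]},{"grip":0,"linear":[0,0,0],"rot":[0,-0.04,0]}]'
python3 - <<'E'
from h import *
x,y=lane(-225,0);delta([x,y,36],Rt(YAW+np.pi/2,0.7))
for n in('scene','top'):
    p,d=imaging.capture(n);np.savez(f's6_{n}.npz',p=p,d=d);q=cv2.cvtColor(p,cv2.COLOR_RGB2BGR);cv2.imwrite(f'pics/s6_{n}.png',cv2.resize(q[110:300,180:430] if n=='scene' else q[50:250,180:420],None,fx=3,fy=3))
z=np.load('s6_scene.npz');W=pts('scene',z['d']);c,s=np.cos(YAW),np.sin(YAW)
X=c*W[...,0]+s*W[...,1]-XF-110; V=-s*W[...,0]+c*W[...,1]-VL;Z=W[...,2]
k=(X>-235)&(X<-112)&(abs(V)<38)&(Z>46)&(Z<58);print(k.sum(),'near x',np.percentile(X[k],[0,1,5]),'v',np.percentile(V[k],[1,99]),'z',np.percentile(Z[k],[50,95]))
E
```

```text
time_s: 9.9
eef_pos: [615.9, 40.4, 113.2]
ee_rot: [0.004, -0.086, 0.996, -0.001]
force: [0.2, 0.3, -0.2]
grip_width: 0.935
time_s: 10.9
eef_pos: [497.1, 25.5, 111.0]
ee_rot: [0.297, -0.08, 0.951, 0.033]
force: [-0.8, -0.5, 0.2]
grip_width: -0.001
t 10.9 pos [497.1  25.5 111. ] F [-0.8 -0.5  0.2] grip -0.001
rotvec(tool) [ 0.0124 -0.0923 -0.0086] shift before rot [-5.6 -7.4 95.1] shift after rot [ 3.2 -6.2 95.3]
135 near x [-200.64188554 -200.40555989 -199.26500255] v [-32.72470864  31.33806452] z [49.10319243 52.45637608]
```

View pics/s6_scene.png

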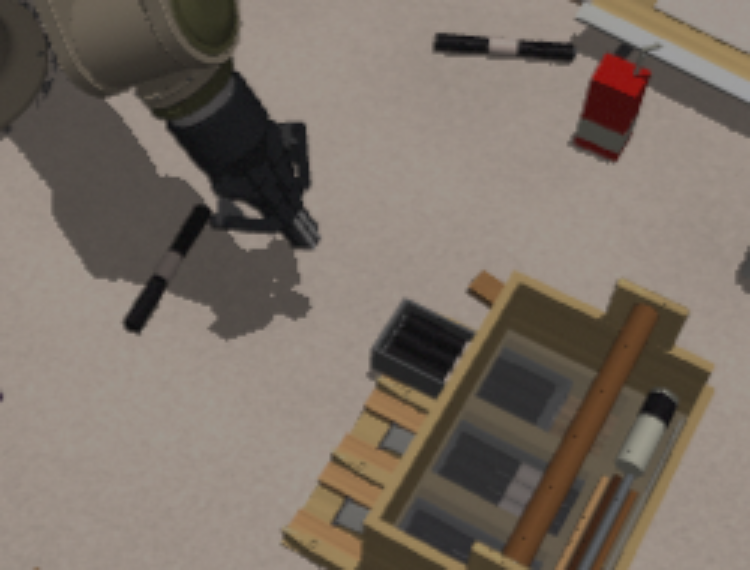

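View pics/s6_top.png

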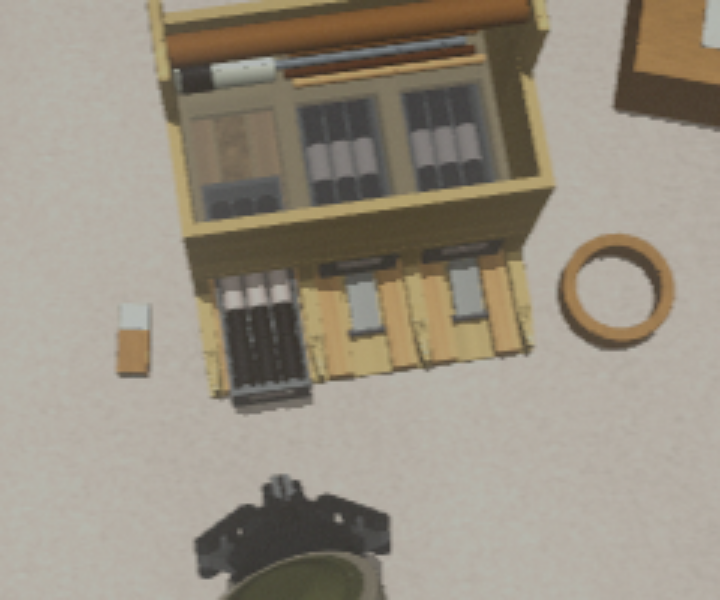

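The cassette lies straight in the left lane on the runners, with its near end at x ≈ -200 mm. Next I'll settle the tool, finish the tilt and go down behind it.

```bash
python3 -m creep '[{"grip":0,"linear":[0,0,0],"rot":[0,0,0]},{"grip":0,"linear":[0,0,0],"rot":[0,0,0]}]'
python3 - <<'E'
from h import *
x,y=lane(-225,-1);delta([x,y,36],Rt(YAW+np.pi/2,0.7))
R=Rt(YAW+np.pi/2,0.7).as_matrix();print(R.round(2))
E
```

```text
time_s: 11.17
eef_pos: [498.0, 25.5, 111.1]
ee_rot: [0.296, -0.087, 0.951, 0.031]
force: [0.8, -0.2, 0.2]
grip_width: 0.004
t 11.17 pos [498.   25.5 111.1] F [ 0.8 -0.2  0.2] grip 0.004
rotvec(tool) [ 0.0139 -0.0952  0.0052] shift before rot [-5.  -8.4 94.7] shift after rot [ 4.  -7.1 94.8]
[[-0.75 -0.17  0.63]
 [-0.13  0.99  0.11]
 [-0.64  0.   -0.76]]
```

```bash
python3 -m creep '[{"grip":0,"linear":[0,0,0],"rot":[0,-0.05,0]},{"grip":0,"linear":[0,0,0],"rot":[0.014,-0.045,0.005]},{"grip":0,"linear":[4,-7,10],"rot":[0,0,0]},{"grip":0,"linear":[0,0,20],"rot":[0,0,0]},{"grip":0,"linear":[0,0,20],"rot":[0,0,0]},{"grip":0,"linear":[0,0,15],"rot":[0,0,0]},{"grip":0,"linear":[0,0,15],"rot":[0,0,0]},{"grip":0,"linear":[0,0,10],"rot":[0,0,0]},{"grip":0,"linear":[0,0,5],"rot":[0,0,0]},{"grip":0,"linear":[0,0,0],"rot":[0,0,0]},{"grip":0,"linear":[0,0,0],"rot":[0,0,0]}]'
python3 - <<'E'
from h import *
x,y=lane(-225,-1);delta([x,y,36],Rt(YAW+np.pi/2,0.7))
p,d=imaging.capture('top');q=cv2.cvtColor(p,cv2.COLOR_RGB2BGR);cv2.imwrite('pics/s7_top.png',cv2.resize(q[50:250,180:420],None,fx=3,fy=3))
x,y=lane(-115,-1);delta([x,y,36],Rt(YAW+np.pi/2,0.7))
E
```

```text
time_s: 12.08
eef_pos: [567.7, 45.3, 76.0]
ee_rot: [0.308, -0.069, 0.949, 0.019]
force: [0.3, -1.1, 0.2]
grip_width: -0.002
t 12.08 pos [567.7  45.3  76. ] F [ 0.3 -1.1  0.2] grip -0.002
rotvec(tool) [-0.023  -0.0731 -0.0191] shift before rot [ 34.5 -14.9  24.5] shift after rot [ 36.5 -14.7  21.6]
t 12.13 pos [567.6  45.2  76.3] F [ 0.2 -0.5 -0.6] grip -0.001
rotvec(tool) [-0.0233 -0.0726 -0.0195] shift before rot [-54.4 -11.6  89.4] shift after rot [-47.5 -14.7  92.7]
```

View pics/s7_top.png

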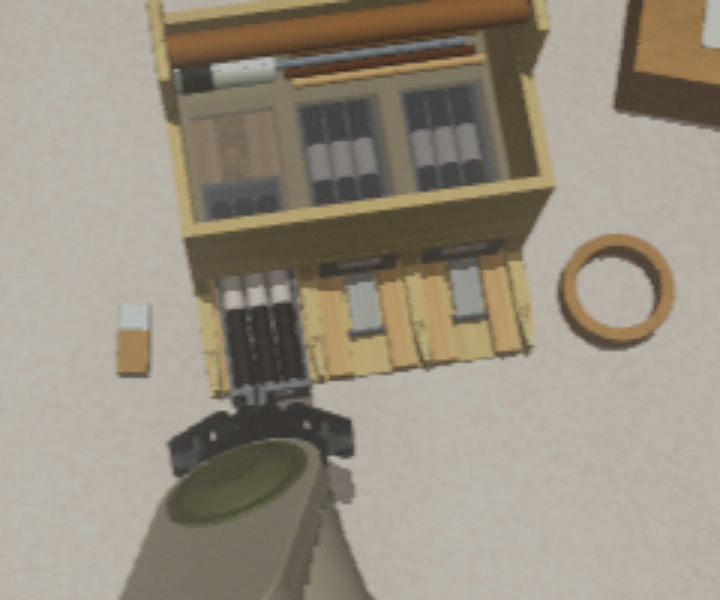

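The tool stopped short of the commanded pose, at z=76 above the near end, and has touched nothing. I'll check the joints.

```bash
python3 -c "
from h import *
s=sensors.sense();print(s['joints'].round(3),s['dq'].round(3),s['tau'].round(1))"
```

```text
[-0.22   0.395  2.022  1.021  0.241 -2.88 ] [-0.001 -0.014  0.004  0.005 -0.002 -0.001] [  0.1 -36.1 -17.8   0.4  -0.4  -0. ]
```

The cause is q6 at its limit (-2.88), with q5 small so the wrist is nearly straight. The gripper is symmetric, so I'll back off and turn the tool half a turn about its own axis. That puts q6 at about +0.26.

```bash
python3 -m creep '[{"grip":0,"linear":[0,0,-20],"rot":[0,0,0]},{"grip":0,"linear":[0,0,-25],"rot":[0,0,0]},{"grip":0,"linear":[0,0,-25],"rot":[0,0,0]},{"grip":0,"linear":[0,0,0],"rot":[0,0,0]}]'
python3 -m creep '[{"grip":0,"linear":[0,0,0],"rot":[0,0,0.12]},{"grip":0,"linear":[0,0,0],"rot":[0,0,0.12]},{"grip":0,"linear":[0,0,0],"rot":[0,0,0.12]},{"grip":0,"linear":[0,0,0],"rot":[0,0,0.12]},{"grip":0,"linear":[0,0,0],"rot":[0,0,0.12]},{"grip":0,"linear":[0,0,0],"rot":[0,0,0.12]},{"grip":0,"linear":[0,0,0],"rot":[0,0,0.12]},{"grip":0,"linear":[0,0,0],"rot":[0,0,0.12]},{"grip":0,"linear":[0,0,0],"rot":[0,0,0.12]},{"grip":0,"linear":[0,0,0],"rot":[0,0,0.12]},{"grip":0,"linear":[0,0,0],"rot":[0,0,0.12]},{"grip":0,"linear":[0,0,0],"rot":[0,0,0.12]}]'
python3 -m creep '[{"grip":0,"linear":[0,0,0],"rot":[0,0,0.12]},{"grip":0,"linear":[0,0,0],"rot":[0,0,0.12]},{"grip":0,"linear":[0,0,0],"rot":[0,0,0.12]},{"grip":0,"linear":[0,0,0],"rot":[0,0,0.12]},{"grip":0,"linear":[0,0,0],"rot":[0,0,0.12]},{"grip":0,"linear":[0,0,0],"rot":[0,0,0.12]},{"grip":0,"linear":[0,0,0],"rot":[0,0,0.12]},{"grip":0,"linear":[0,0,0],"rot":[0,0,0.12]},{"grip":0,"linear":[0,0,0],"rot":[0,0,0.12]},{"grip":0,"linear":[0,0,0],"rot":[0,0,0.12]},{"grip":0,"linear":[0,0,0],"rot":[0,0,0.12]},{"grip":0,"linear":[0,0,0],"rot":[0,0,0.12]}]'
python3 - <<'E'
from h import *
x,y=lane(-225,-1);delta([x,y,36],Rt(YAW-np.pi/2,-0.65))
print(sensors.sense()['joints'].round(3)); print(Rt(YAW-np.pi/2,-0.65).as_matrix().round(3))
E
```

```text
time_s: 12.47
eef_pos: [526.3, 39.5, 136.4]
ee_rot: [0.31, -0.068, 0.948, 0.018]
force: [1.7, -0.7, 1.4]
grip_width: 0.0
time_s: 13.47
eef_pos: [526.9, 39.8, 132.9]
ee_rot: [0.219, 0.577, 0.756, 0.218]
force: [-0.6, 0.1, 0.0]
grip_width: 0.003
time_s: 14.47
eef_pos: [526.9, 39.8, 132.9]
ee_rot: [0.021, 0.932, 0.188, 0.308]
force: [-0.3, 1.2, 0.2]
grip_width: 0.001
t 14.47 pos [526.9  39.8 132.9] F [-0.3  1.2  0.2] grip 0.001
rotvec(tool) [0.0201 0.0251 0.2351] shift before rot [-37.2   5.6  94.7] shift after rot [-37.   16.2  93.5]
[-0.259  0.201  2.091  0.733  0.342  0.278]
[[ 0.784  0.171  0.596]
 [ 0.136 -0.985  0.103]
 [ 0.605 -0.    -0.796]]
```

```bash
python3 -m creep '[{"grip":0,"linear":[0,0,0],"rot":[0.01,0.012,0.115]},{"grip":0,"linear":[0,0,0],"rot":[0.01,0.012,0.115]},{"grip":0,"linear":[-18,8,0],"rot":[0,0,0]},{"grip":0,"linear":[-18,8,0],"rot":[0,0,0]},{"grip":0,"linear":[0,0,15],"rot":[0,0,0]},{"grip":0,"linear":[0,0,15],"rot":[0,0,0]},{"grip":0,"linear":[0,0,15],"rot":[0,0,0]},{"grip":0,"linear":[0,0,15],"rot":[0,0,0]},{"grip":0,"linear":[0,0,0],"rot":[0,0,0]}]'
python3 - <<'E'
from h import *
x,y=lane(-225,-1);delta([x,y,36],Rt(YAW-np.pi/2,-0.65))
print(sensors.sense()['joints'].round(3))
E
```

```text
time_s: 15.22
eef_pos: [537.4, 25.1, 61.7]
ee_rot: [-0.026, 0.944, 0.086, 0.317]
force: [0.1, 0.8, -0.2]
grip_width: 0.002
t 15.22 pos [537.4  25.1  61.7] F [ 0.1  0.8 -0.2] grip 0.002
rotvec(tool) [-0.0007  0.0035  0.0103] shift before rot [-0.2  0.  32.1] shift after rot [-0.3 -0.  32.1]
[-0.309  0.382  2.125  1.414  0.287 -0.242]
```

Now the pose is reached accurately. I'll go down the last 32 mm.

```bash
python3 -m creep '[{"grip":0,"linear":[0,0,10],"rot":[0,0,0]},{"grip":0,"linear":[0,0,10],"rot":[0,0,0]},{"grip":0,"linear":[0,0,8],"rot":[0,0,0]},{"grip":0,"linear":[0,0,4],"rot":[0,0,0]},{"grip":0,"linear":[0,0,0],"rot":[0,0,0]}]'
python3 - <<'E'
from h import *
for X in (-225,-180,-111):
  x,y=lane(X,-1);delta([x,y,36],Rt(YAW-np.pi/2,-0.65))
print(sensors.sense()['joints'].round(3))
p,d=imaging.capture('scene');q=cv2.cvtColor(p,cv2.COLOR_RGB2BGR);cv2.imwrite('pics/s8_scene.png',cv2.resize(q[130:280,230:430],None,fx=4,fy=4))
E
```

```text
time_s: 15.63
eef_pos: [556.2, 28.4, 37.9]
ee_rot: [-0.026, 0.944, 0.086, 0.317]
force: [0.2, 0.4, 0.4]
grip_width: -0.001
t 15.63 pos [556.2  28.4  37.9] F [0.2 0.4 0.4] grip -0.001
rotvec(tool) [-0.0003  0.0016  0.0107] shift before rot [-1.   0.   1.6] shift after rot [-1.   0.   1.6]
t 15.63 pos [556.2  28.4  37.9] F [0.2 0.4 0.4] grip -0.001
rotvec(tool) [-0.0003  0.0016  0.0107] shift before rot [34.8  0.4 28.8] shift after rot [34.8  0.  28.8]
t 15.63 pos [556.2  28.4  37.9] F [0.2 0.4 0.4] grip -0.001
rotvec(tool) [-0.0003  0.0016  0.0107] shift before rot [89.8  1.  70.4] shift after rot [89.7  0.  70.6]
[-0.287  0.468  2.082  1.588  0.271 -0.404]
```

View pics/s8_scene.png

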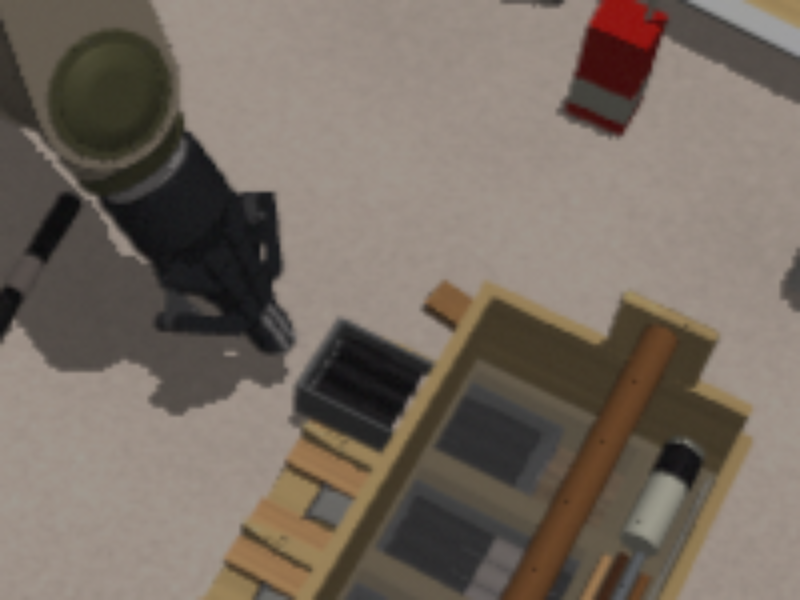

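The tip is behind the middle of the near end wall and below its rim. Pushing along the lane works out at 0.796 x, 0.605 z per mm.

```bash
python3 -m creep '[{"grip":0,"linear":[5.6,0,4.3],"rot":[0,0,0]},{"grip":0,"linear":[5.6,0,4.3],"rot":[0,0,0]},{"grip":0,"linear":[5.6,0,4.3],"rot":[0,0,0]},{"grip":0,"linear":[5.6,0,4.2],"rot":[0,0,0]},{"grip":0,"linear":[5.6,0,4.2],"rot":[0,0,0]},{"grip":0,"linear":[5.6,0,4.2],"rot":[0,0,0]}]'
python3 -m creep '[{"grip":0,"linear":[5.6,0,4.3],"rot":[0,0,0]},{"grip":0,"linear":[5.6,0,4.3],"rot":[0,0,0]},{"grip":0,"linear":[5.6,0,4.3],"rot":[0,0,0]},{"grip":0,"linear":[5.6,0,4.2],"rot":[0,0,0]},{"grip":0,"linear":[0,0,0],"rot":[0,0,0]}]'
python3 - <<'E'
from h import *
for X in (-155,-111):
  x,y=lane(X,-1);delta([x,y,37],Rt(YAW-np.pi/2,-0.65))
print(sensors.sense()['joints'].round(3))
for n in('scene','top'):
    p,d=imaging.capture(n);q=cv2.cvtColor(p,cv2.COLOR_RGB2BGR);cv2.imwrite(f'pics/s9_{n}.png',cv2.resize(q[130:280,230:430] if n=='scene' else q[50:200,200:400],None,fx=4,fy=4))
E
```

```text
time_s: 16.18
eef_pos: [597.7, 35.9, 38.6]
ee_rot: [-0.026, 0.944, 0.086, 0.318]
force: [-1.2, -0.4, 0.1]
grip_width: 0.0
time_s: 16.6
eef_pos: [626.2, 40.9, 38.8]
ee_rot: [-0.025, 0.944, 0.086, 0.318]
force: [0.3, -0.4, 0.5]
grip_width: 0.002
t 16.6 pos [626.2  40.9  38.8] F [ 0.3 -0.4  0.5] grip 0.002
rotvec(tool) [ 0.0004 -0.      0.0112] shift before rot [-1.9  0.4  0.9] shift after rot [-1.9  0.4  0.9]
t 16.6 pos [626.2  40.9  38.8] F [ 0.3 -0.4  0.5] grip 0.002
rotvec(tool) [ 0.0004 -0.      0.0112] shift before rot [33.1  0.7 27.5] shift after rot [33.1  0.4 27.5]
[-0.217  0.564  1.881  1.233  0.245  0.021]
```

View pics/s9_scene.png

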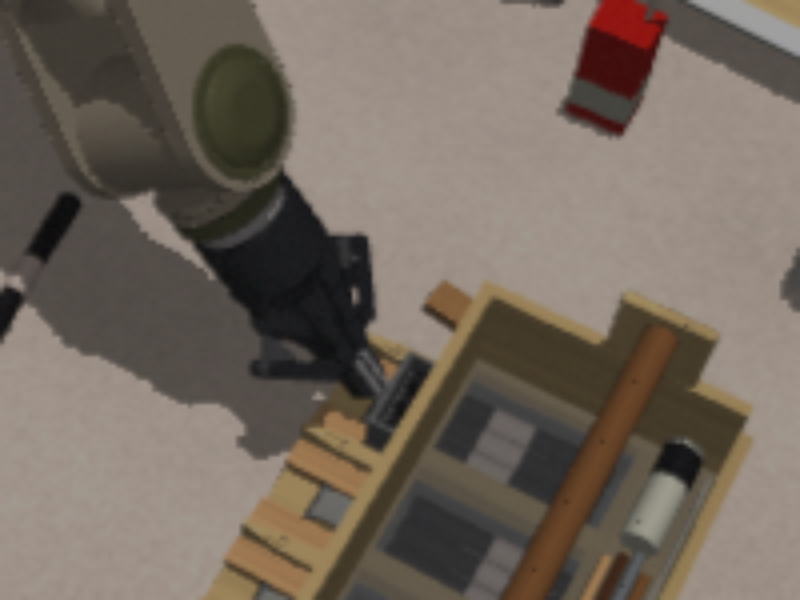

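View pics/s9_top.png

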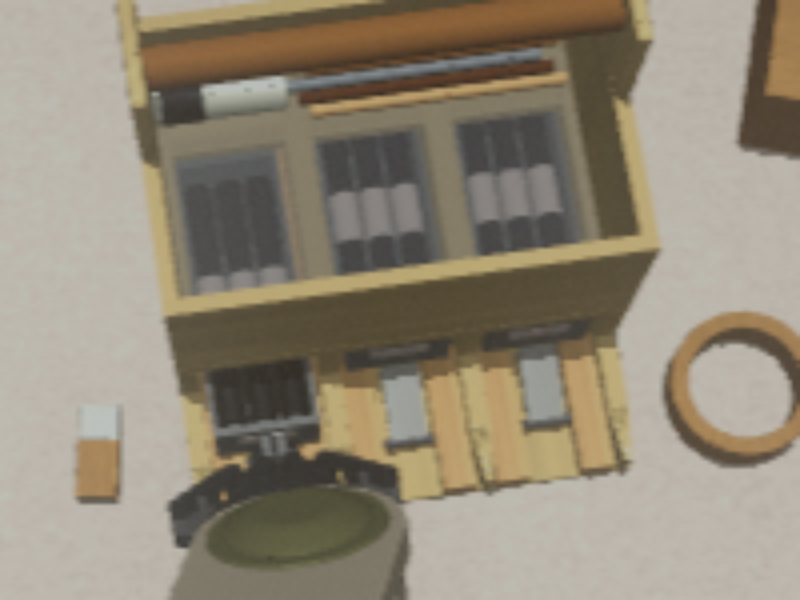

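The cassette is moving in straight; the tip is at x ≈ -153 mm. I'll continue, then use small steps while watching the force.

```bash
python3 -m creep '[{"grip":0,"linear":[3.8,0,3.4],"rot":[0,0,0]},{"grip":0,"linear":[3.8,0,3.4],"rot":[0,0,0]},{"grip":0,"linear":[3.8,0,3.3],"rot":[0,0,0]},{"grip":0,"linear":[4,0,3],"rot":[0,0,0]},{"grip":0,"linear":[4,0,3],"rot":[0,0,0]},{"grip":0,"linear":[4,0,3],"rot":[0,0,0]},{"grip":0,"linear":[0,0,0],"rot":[0,0,0]}]'
python3 -m creep '[{"grip":0,"linear":[1.6,0,1.2],"rot":[0,0,0]},{"grip":0,"linear":[1.6,0,1.2],"rot":[0,0,0]},{"grip":0,"linear":[1.6,0,1.2],"rot":[0,0,0]},{"grip":0,"linear":[0,0,0],"rot":[0,0,0]}]'
python3 - <<'E'
from h import *
for X in (-111,):
  x,y=lane(X,-1);delta([x,y,37],Rt(YAW-np.pi/2,-0.65))
p,r,s=cur();c,sn=np.cos(YAW),np.sin(YAW);print('carrier x',c*p[0]+sn*p[1]-XF-110,s['joints'].round(3))
for n in('top',):
    p,d=imaging.capture(n);q=cv2.cvtColor(p,cv2.COLOR_RGB2BGR);cv2.imwrite(f'pics/s10_{n}.png',cv2.resize(q[130:280,230:430] if n=='scene' else q[50:200,200:400],None,fx=4,fy=4))
E
```

```text
time_s: 17.28
eef_pos: [655.3, 46.4, 37.1]
ee_rot: [-0.026, 0.944, 0.086, 0.318]
force: [0.5, 0.3, 0.2]
grip_width: -0.001
time_s: 17.62
eef_pos: [661.3, 47.5, 36.9]
ee_rot: [-0.026, 0.944, 0.086, 0.318]
force: [0.1, -0.3, 0.8]
grip_width: 0.003
t 17.62 pos [661.3  47.5  36.9] F [ 0.1 -0.3  0.8] grip 0.003
rotvec(tool) [-0.0001  0.0011  0.0106] shift before rot [5.9 0.9 4.4] shift after rot [5.9 0.9 4.4]
carrier x -118.33404460011491 [-0.189  0.62   1.775  1.036  0.25   0.246]
```

View pics/s10_top.png

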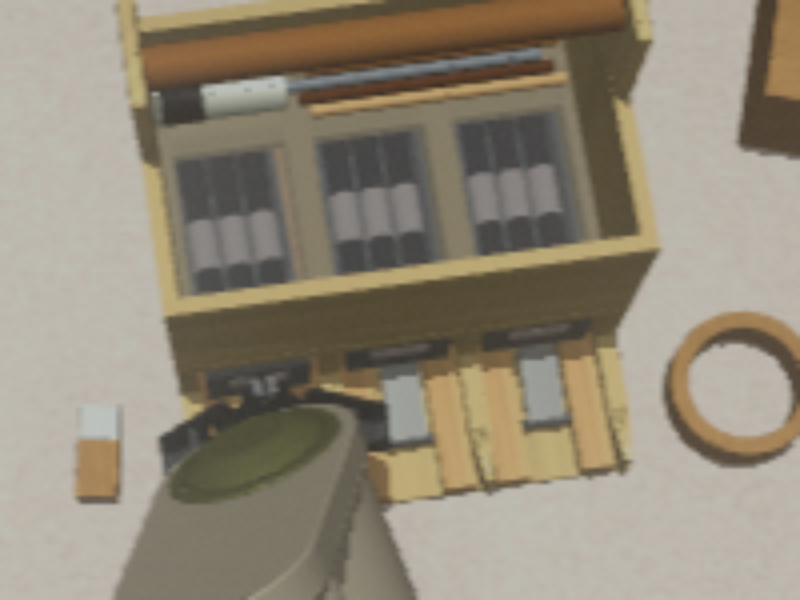

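Almost level with its neighbours: the left label band is at y≈240 in the crop, and theirs follow the carrier's slant. I'll go on in 1.5 mm steps until the back stop gives a force.

```bash
for i in 1; do python3 -m creep '[{"grip":0,"linear":[1.2,0,0.9],"rot":[0,0,0]},{"grip":0,"linear":[1.2,0,0.9],"rot":[0,0,0]},{"grip":0,"linear":[0,0,0],"rot":[0,0,0]}]'; done
python3 -m creep '[{"grip":0,"linear":[1.2,0,0.9],"rot":[0,0,0]},{"grip":0,"linear":[1.2,0,0.9],"rot":[0,0,0]},{"grip":0,"linear":[0,0,0],"rot":[0,0,0]}]'
python3 - <<'E'
from h import *
p,r,s=cur();c,sn=np.cos(YAW),np.sin(YAW);print('carrier x',c*p[0]+sn*p[1]-XF-110,s['force'].round(1))
E
```

```text
time_s: 17.92
eef_pos: [664.3, 48.1, 36.8]
ee_rot: [-0.026, 0.944, 0.086, 0.318]
force: [0.3, -0.3, 0.2]
grip_width: -0.001
time_s: 18.17
eef_pos: [667.3, 48.6, 36.9]
ee_rot: [-0.026, 0.944, 0.086, 0.318]
force: [-1.1, 1.2, 0.0]
grip_width: 0.0
carrier x -112.24159204387729 [-1.1  1.2  0. ]
```

```bash
python3 -m creep '[{"grip":0,"linear":[0.8,0,0.6],"rot":[0,0,0]},{"grip":0,"linear":[0.8,0,0.6],"rot":[0,0,0]},{"grip":0,"linear":[0,0,0],"rot":[0,0,0]}]'
python3 - <<'E'
from h import *
p,r,s=cur();c,sn=np.cos(YAW),np.sin(YAW);print('carrier x',c*p[0]+sn*p[1]-XF-110,s['force'].round(1))
E
```

```text
time_s: 18.42
eef_pos: [669.2, 48.9, 36.9]
ee_rot: [-0.026, 0.944, 0.086, 0.318]
force: [-1.0, -0.0, 0.3]
grip_width: -0.002
carrier x -110.35091111133477 [-1.  -0.   0.3]
```

```bash
python3 -m creep '[{"grip":0,"linear":[0.8,0,0.6],"rot":[0,0,0]},{"grip":0,"linear":[0,0,0],"rot":[0,0,0]},{"grip":0,"linear":[0,0,0],"rot":[0,0,0]}]'
python3 -m creep '[{"grip":0,"linear":[0.8,0,0.6],"rot":[0,0,0]},{"grip":0,"linear":[0,0,0],"rot":[0,0,0]},{"grip":0,"linear":[0,0,0],"rot":[0,0,0]}]'
python3 - <<'E'
from h import *
p,r,s=cur();c,sn=np.cos(YAW),np.sin(YAW);print('carrier x',c*p[0]+sn*p[1]-XF-110,s['force'].round(1))
for n in('top','scene'):
    p,d=imaging.capture(n);q=cv2.cvtColor(p,cv2.COLOR_RGB2BGR);cv2.imwrite(f'pics/s11_{n}.png',cv2.resize(q[130:280,230:430] if n=='scene' else q[50:200,200:400],None,fx=4,fy=4,interpolation=cv2.INTER_CUBIC))
E
```

```text
time_s: 18.67
eef_pos: [669.6, 49.2, 36.7]
ee_rot: [-0.026, 0.944, 0.086, 0.317]
force: [-7.1, -2.4, 3.7]
grip_width: -0.002
time_s: 18.92
eef_pos: [669.8, 49.3, 36.7]
ee_rot: [-0.026, 0.944, 0.086, 0.317]
force: [-17.6, -3.4, 9.8]
grip_width: 0.005
carrier x -109.65748767567266 [-17.6  -3.4   9.8]
```

View pics/s11_top.png

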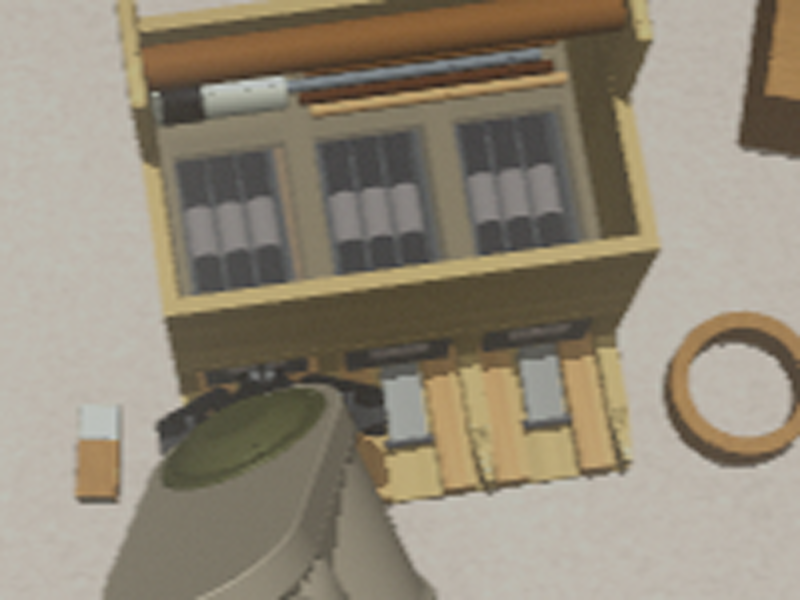

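View pics/s11_scene.png

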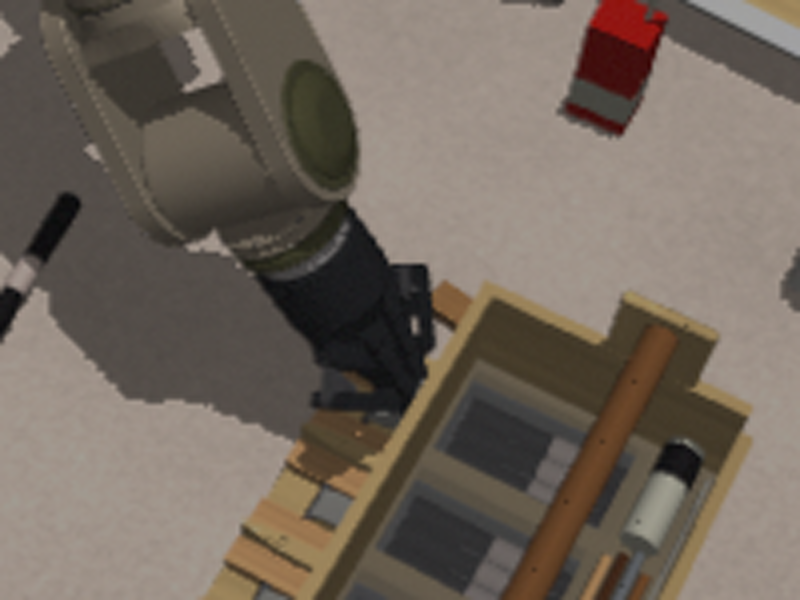

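The back stop gives 18 N, and the label bands now line up (y ≈ 231, 214, 197, equal steps), so the cassette is home. I'll back off and check the catch.

```bash
python3 -m creep '[{"grip":0,"linear":[-2,0,-1.5],"rot":[0,0,0]},{"grip":0,"linear":[-8,0,-6],"rot":[0,0,0]},{"grip":0,"linear":[-12,0,-9],"rot":[0,0,0]},{"grip":0,"linear":[-16,0,-12],"rot":[0,0,0]},{"grip":0,"linear":[-16,0,-12],"rot":[0,0,0]},{"grip":0,"linear":[0,0,-25],"rot":[0,0,0]},{"grip":0,"linear":[0,0,-25],"rot":[0,0,0]},{"grip":0,"linear":[0,0,-25],"rot":[0,0,0]},{"grip":0,"linear":[0,0,-25],"rot":[0,0,0]},{"grip":0,"linear":[0,0,-25],"rot":[0,0,0]},{"grip":0,"linear":[0,0,0],"rot":[0,0,0]}]'
python3 - <<'E'
from h import *
for n in('top','scene'):
    p,d=imaging.capture(n);np.savez(f's12_{n}.npz',p=p,d=d);q=cv2.cvtColor(p,cv2.COLOR_RGB2BGR);cv2.imwrite(f'pics/s12_{n}.png',cv2.resize(q[130:280,230:430] if n=='scene' else q[60:200,220:380],None,fx=4,fy=4,interpolation=cv2.INTER_CUBIC))
    W=pts(n,d);c,s=np.cos(YAW),np.sin(YAW)
    X=c*W[...,0]+s*W[...,1]-XF-110; V=-s*W[...,0]+c*W[...,1]-VL;Z=W[...,2]
    for L,v0 in(('left',0),('mid',-83),('right',-166)):
        k=(abs(V-v0)<8)
        print(n,L,[(a,float(np.nanmedian(Z[k&(X>=a)&(X<a+6)]).round(1)),int((k&(X>=a)&(X<a+6)).sum())) for a in range(-156,-106,6)])
        k=(abs(V-v0)<28)&(Z>30)&(Z<57)&(X>-112)&(X<-80); print('   near face x', np.percentile(X[k],[10,50,90]).round(1) if k.sum() else None,k.sum())
E
```

```text
time_s: 19.93
eef_pos: [529.9, 23.8, 139.5]
ee_rot: [-0.025, 0.943, 0.086, 0.32]
force: [0.6, -0.8, 0.4]
grip_width: -0.006
top left [(-156, 17.0, 20), (-150, 17.0, 20), (-144, 19.6, 16), (-138, 22.1, 19), (-132, 21.9, 18), (-126, 23.5, 15), (-120, 25.1, 20), (-114, 106.9, 129), (-108, 38.9, 49)]
   near face x [-104.5 -103.7 -102.9] 40
top mid [(-156, 17.3, 24), (-150, 18.0, 15), (-144, 20.7, 18), (-138, 21.1, 19), (-132, 22.1, 14), (-126, 23.3, 19), (-120, 24.5, 18), (-114, 105.7, 124), (-108, 46.7, 52)]
   near face x [-107.6 -106.8 -105.7] 72
top right [(-156, 17.7, 21), (-150, 19.5, 15), (-144, 19.6, 17), (-138, 20.6, 14), (-132, 23.0, 22), (-126, 24.6, 15), (-120, 25.0, 18), (-114, 106.9, 123), (-108, 44.2, 53)]
   near face x [-107.5 -106.7 -106.1] 72
scene left [(-156, 14.7, 10), (-150, 15.8, 14), (-144, 15.5, 12), (-138, 17.6, 10), (-132, 19.7, 2), (-126, nan, 0), (-120, nan, 0), (-114, 146.1, 4), (-108, 147.5, 16)]
   near face x None 0
scene mid [(-156, 13.4, 12), (-150, 14.7, 13), (-144, 16.7, 15), (-138, 18.2, 12), (-132, 19.8, 3), (-126, nan, 0), (-120, nan, 0), (-114, 147.7, 3), (-108, 148.4, 16)]
   near face x None 0
scene right [(-156, 14.0, 12), (-150, 14.6, 12), (-144, 16.0, 14), (-138, 18.0, 15), (-132, 16.7, 4), (-126, nan, 0), (-120, nan, 0), (-114, 147.0, 4), (-108, 148.0, 17)]
   near face x None 0
  return np.nanmean(a, axis, out=out, keepdims=keepdims)
```

View pics/s12_top.png

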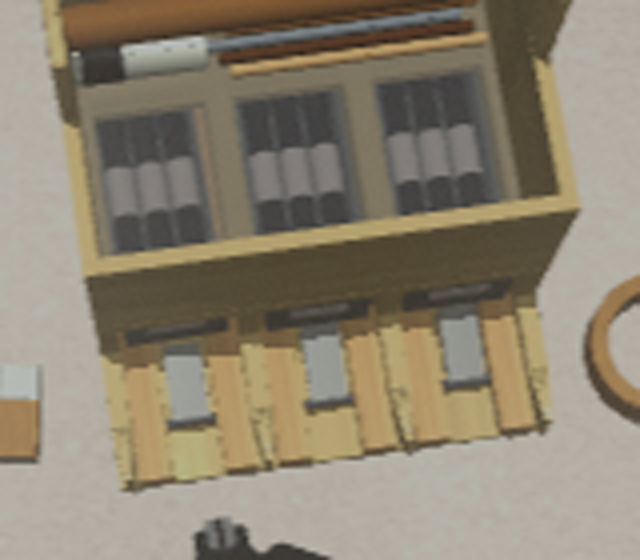

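View pics/s12_scene.png

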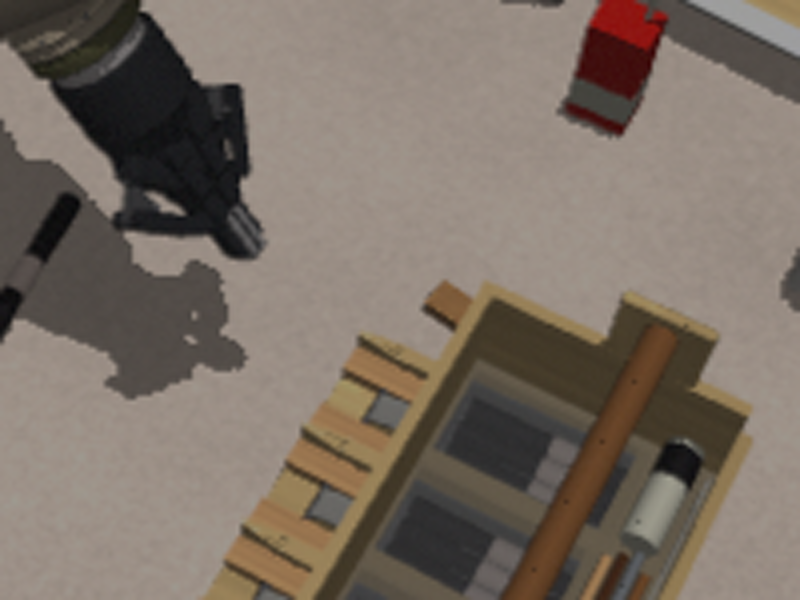

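All three catches read about 25 mm high at the tooth, so the left one is up. The left cassette's near face is at x = -103.7 mm, and the gripper is clear. Handing in.

```bash
python3 -c "
from rig import ctrl
print(ctrl.finish_job())"
```

```text
the job is handed in; nothing more can be done
None
```

The loose grey cassette is in the left lane, the free one, with its markers up and pushed fully home, and I handed the job in at about 20 s of the 51 s. I gripped it, slid it on to the lip, released it, then pushed it in from behind with the closed fingers tilted until the back stop gave about 18 N.

**Last checks (passed):**
- **Position:** the cassette's near face is at carrier x ≈ -104 mm; home is -103.
- **Catch:** the left catch is up, its tooth reading 25 mm above the table, the same as the other two.
- **Neighbours and carton:** both other cassettes looked unmoved in the last pictures, and the carton was still standing.
- **Gripper:** clear of everything, with wrist force about 1 N (sensor noise).

**What failed or was not checked:**
- **First push approach:** it stopped short, with the last joint at its range end and the wrist nearly straight. It touched nothing, and I cured it with a half turn of the tool.
- **Scene camera:** it could not see the near faces or the catch teeth, so position and catch rest on the top camera alone.
- **Neighbour reading:** the other two near faces read about 3 mm nearer the robot (-107 mm) than the placed one, still inside the catch limit of -110.
- **Pencil cup:** I did not picture it again at the end, but the arm never went near it.

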